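# Unpack the necklace case from the shipping carton

## Robot

A 7-joint arm with a two-finger parallel gripper is mounted at the origin on the work surface. World frame = base frame: x ahead of the robot, y to its left, z up, the work surface at z = 0. Lengths are in m, angles in rad, forces in N, time in s.
With the tool pointing down it reaches from about 0.35 to 0.9 m from the base axis. Payload 8.1 kg.
Tool frame: the origin (TCP) lies at the very end of the fingers, on their centre line; the grasp point (between the pads) lies 19 mm behind it; z points along the fingers, y is the line along which they close (so a half turn about z gives the same grasp; the last joint's range is limited). The gripper opens to 92 mm and grips with 3 to 60 N. Pads are 19 mm wide; open, the fingers measure 130 mm over their backs; the gripper's body (75 mm by 190 mm) begins 47 mm behind the grasp point.
Start: joints at [-1.256, 0.434, 0.025, 1.573, -0.012, 1.134, -0.075], TCP at [0.254, 0.571, 0.227] pointing down, gripper open.
Joint ranges: [-2.62, 2.62], [-0.44, 2.09], [-1.27, 1.32], [0.08, 2.57], [-1.32, 4.46], [0.12, 2], [-2.74, 2.74]. Speed limits (rad/s): [2.22, 2.22, 3.01, 3.01, 3.14, 3.14, 3.14].

## Interface

Orientations are given as a rotation vector (axis times angle).
In Python, from cell import observe, get_image, sign_off, find_in, trace, place_of gives the robot as it stands. The module is installed in compiled form; this text tells all that it offers.
- The arm moves only by the shell command python3 -m handwheel 'ROWS' [OPENING] [FORCE]. ROWS is JSON, a list of rows, each a list of 6 numbers: the shift along the tool's x, y, z each as a share of 0.02 m, from -1 to 1, then the turn, a rotation vector about the tool's x, y, z each as a share of 4 degrees, from -1 to 1. A call has 1 to 8 rows; each row shifts and turns the commanded pose from where the row before left it, along the tool's axes as they then stand; what a row does not reach is not made up. A row lasts 1/12 s, in which the tool goes at most 41.7 mm and 7.16 degrees, less where a joint would pass 70% of its speed; a pose out of reach is approached as far as the arm can. A call with a number of a shift or a turn outside -1 to 1 is refused whole. A call with a gripper value outside its range is refused whole. OPENING is the opening, from 0 (shut) to 1 (fully open), set as the call begins (- or left out, the last holds). The fingers move at their own pace and stop on an object; FORCE is the grip in N (left out, the last holds). Time passes only in rows, so rows that do not move let the fingers close. It gives the time, the measured TCP pose, the force, the opening and the grip force at its end, in the units of the state.
- observe(): the state, without advancing time (a new reading comes with each control period).
- get_image(name): name is "scene" or "top" or "wrist"; returns a dict with "image" (420x560x3 uint8, red, green, blue), "fx", "fy", "cx", "cy" (pixels), "k1" (the pictures are not rectified: a ray, as slopes to the right and down, at radius r is drawn at 1 + k1 r^2 times it, then the intrinsics apply), "position" and "orientation" of the camera in the world. Camera axes: x right, y down, z forward; pixel columns grow to the right and rows downward; lengths in m; the calibration is good to about 2 mm. A picture is of the moment at which its call begins. There is no depth.
- sign_off(): hands the job in; it is judged then, once.
Trained networks look in the newest picture that a camera, given by its name, has taken for a name from the list of things; names that differ only in an ending like _2 or _b are one class to them, and where a whole thing is asked for, a point or a joint stands for the part that bears it (a point fixed in the world has none). Each returns a list of dicts, best first, with "score" (0 to 1); they miss things now and then, are a little off and sometimes report something else, mostly with a low value. They report only what shows in the picture. A call takes as long as a camera call. They do not tell look-alikes from the thing itself.
- find_in(label, camera): "rect" ([centre column, centre row, width, height] as shares, 0 to 1, of the picture: columns of its width, rows of its height, round what is visible of it).
- trace(label, camera): "region" (420x560 bool, what is visible of it) and "rect" ([centre column, centre row, width, height] as shares, 0 to 1, of the picture: columns of its width, rows of its height, round what is visible of it).
- place_of(label, camera): "point" ([column, row] as shares, 0 to 1, of the picture: columns of its width, rows of its height: a listed point, or the origin of a listed thing).
The state is a dict: "clock": time; "joints": joint angles; "dq": joint speeds; "joint_efforts": joint torques, N m; "position": TCP position; "ee_rot": TCP orientation; "force": force on the tool from outside, world axes, zero at the start; "ft_torque": the same for the moment, N m; "width": opening from 0.0 (shut) to 1.0 (fully open); "gripper_force": force on a finger pad.
Only numpy, scipy, OpenCV 4.12 (cv2) and the standard library are available. Lean on these libraries where they do the work, as an engineer would, in place of code of your own. Each camera call takes 0.05 s, during which the arm holds its last target. There are 200 camera calls.

## Task

Fold both long top flaps of the shipping carton back outwards, well past upright, so that it stands open; then lift the navy necklace case out and set it down, without dropping it, lid up and flat on the floor of the red tray. Leave the flaps folded back, and leave the white ring box in the carton, the cards in the tray and everything else on the table where they are.

Things in the scene. Friction and masses are not known exactly. Their poses are not given: they have to be found in the camera images.
- carton: Brown cardboard carton, fixed, 252 (its x) x 224 (its y) x 90 mm high without flaps; walls, floor 6 mm. Origin: centre of its underside. Two long top flaps hinge on the upper edges of its +y and -y walls; closed, they leave an 82 mm wide slot between them along x. Two short end flaps already hang down outside its +x and -x walls (to 20 mm beyond).
- flap_left (a joint): Angle of the long flap on the carton's +y wall: 0 = closed, level, free edge towards the middle; pi/2 = upright; more = folded back outwards, stop at 2.5. Starts ajar at 0.3 to 0.55; stays where it is left (under 1 N at the edge). A stiff card panel 246 mm along the hinge, 70 mm from hinge to free edge, 5 mm thick.
- flap_right (a joint): The same for the long flap hinged on the carton's -y wall: 0 = closed, grows as it swings up and outwards (to -y).
- flap_left_edge (a point): Middle of the free edge of the +y flap (mid-thickness); moves with the flap.
- flap_right_edge (a point): Middle of the free edge of the -y flap; moves with the flap.
- flap_left_hinge (a point): Middle of the hinge line of the +y flap, on the carton at 92.5 mm height, carton axes (fixed on the carton).
- flap_right_hinge (a point): Middle of the hinge line of the -y flap, the same on the -y side.
- case: Navy-blue necklace case with a thin brass line round it, a rigid closed box 140 (its x) x 48 (its y) x 30 mm (z), about 0.18 kg, loose, lying flat on the carton's floor, lengthwise roughly along the carton's x. Origin: centre of its underside; z up through its lid.
- ring_box: Small white ring box 44 x 44 x 36 mm, loose on the carton's floor near its +x end wall; stays there. Origin: centre of underside.
- tray: Red open desk tray, fixed to the table, 280 (its x) x 200 (its y) x 40 mm high, walls and floor 5 mm. Origin: centre of its underside.
- cards: Stack of gift cards, 55 (its x) x 90 x 16 mm, loose on the tray's floor at its +x end; about 190 mm of clear floor remain on the -x side. Leave it. Origin: centre of underside.
- spool_pink: Pink ribbon reel lying flat on the table, 80 mm diameter, 34 mm high; bystander. Origin: centre of underside.
- spool_teal: Teal ribbon reel lying flat, 100 mm diameter, 50 mm high; bystander. Origin: centre of underside.
- bottle: Blue bottle, 64 mm diameter, 170 mm high; bystander. Origin: centre of underside.
- pen_pot: Metal pen pot, 72 mm diameter, 95 mm high, pens to 160 mm; bystander. Origin: centre of underside.
- gift_boxes: Stack of three flat orange and white gift boxes, 100 x 140 x 90 mm; bystander. Origin: centre of underside.
Things that resemble listed ones, but are neither listed nor needed, are in the scene too. Of the things like the case, leave any that is brown or green; of the rest the larger one is meant.

How it is judged:
By the outcome, as a careful person would: the job done as asked, in the order asked, and still so for the second after the job is handed in, with the robot touching nothing.
It also fails if it takes over 64 s, if anything falls off the work surface, if the arm or the gripper's body presses on something with over 40 N, if the wrist force passes 120 N, or if a joint passes its speed limit or range.

## Working session

There is one attempt and no reset: what is moved stays moved. The work goes in short steps, Python scripts to look and compute and a shell command to move; the robot and the scene stay as the last step left them, time stands still between calls to the robot, and variables do not carry over. Pictures are saved under pics/ and viewed, at most 10 in all, crops included, and the job is handed in when it is done.

```bash
mkdir -p pics; python3 - <<'E'
from cell import *
import cv2,numpy as np
s=observe();print({k:np.round(v,3).tolist() for k,v in s.items()})
for n in ["scene","top"]:
    g=get_image(n);cv2.imwrite(f"pics/{n}0.png",cv2.resize(g["image"][:,:,::-1],(800,600)))
    print(n,[np.round(g[k],4).tolist() for k in("fx","fy","cx","cy","k1","position","orientation")])
E
```

```text
{'clock': 0.0, 'joints': [-1.256, 0.435, 0.025, 1.574, -0.012, 1.134, -0.075], 'dq': [-0.001, -0.0, 0.001, -0.0, 0.001, 0.001, -0.001], 'joint_efforts': [-0.001, -66.787, 0.984, -31.446, -0.061, 0.043, 0.0], 'position': [0.253, 0.571, 0.226], 'ee_rot': [-0.652, -3.073, 0.002], 'force': [-0.322, -0.906, 0.308], 'ft_torque': [-0.001, -0.001, -0.042], 'gripper_force': 0.0, 'width': 0.998}
scene [480.2857, 480.2857, 276.9066, 206.8851, 0.0409, [1.2373, -1.0139, 1.2435], [-2.2396, -0.7055, 0.2908]]
top [411.9259, 411.9259, 278.9035, 214.3044, 0.0081, [0.3835, 0.001, 1.474], [-2.1361, 2.1822, -0.1286]]
```

View pics/top0.png

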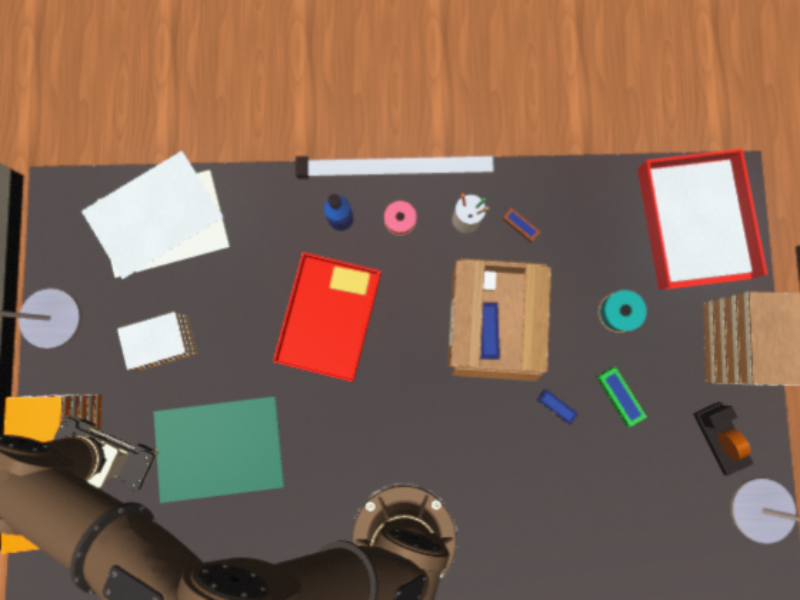

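View pics/scene0.png

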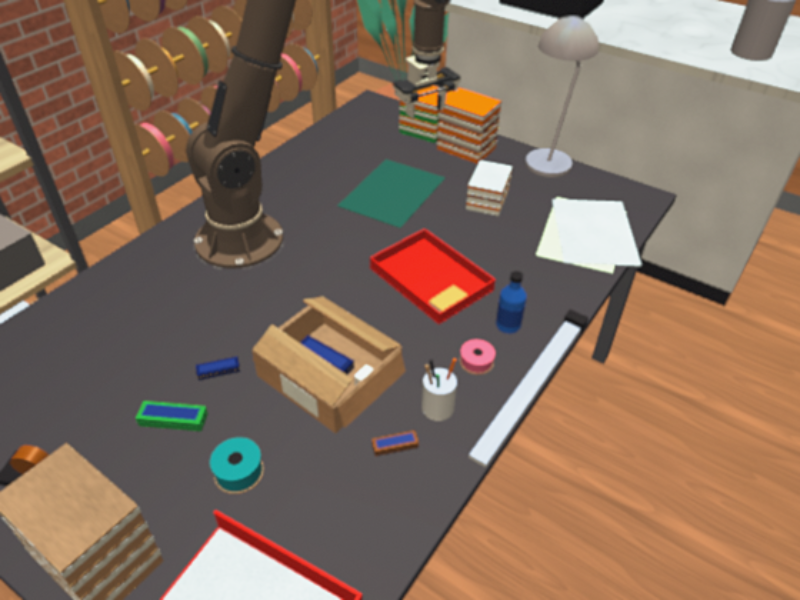

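The top view (800x600) shows four things like the case: blue in the carton at (490,330), a small navy one on the table at (557,406), a green-rimmed one at (622,397) and a brown-rimmed one at (521,224). The green and brown ones are ruled out. Of the two navy ones, the one in the carton is the larger. The tray is at (328,316) with the cards at (350,279). I'll check the choice in a close crop and measure.

```bash
cat > h.py <<'E'
import numpy as np,cv2
from scipy.spatial.transform import Rotation as R
from cell import *
def ray(g,uv):
    K=np.array([[g["fx"],0,g["cx"]],[0,g["fy"],g["cy"]],[0,0,1.]]);D=np.array([g["k1"],0,0,0.])
    p=cv2.undistortPoints(np.array(uv,float).reshape(-1,1,2),K,D).reshape(-1,2)
    d=np.c_[p,np.ones(len(p))]@R.from_rotvec(g["orientation"]).as_matrix().T
    return np.array(g["position"]),d
def atz(g,uv,z):
    o,d=ray(g,uv);return o+d*((z-o[2])/d[:,2])[:,None]
def proj(g,P):
    Rm=R.from_rotvec(g["orientation"]).as_matrix();P=(np.atleast_2d(P)-g["position"])@Rm
    K=np.array([[g["fx"],0,g["cx"]],[0,g["fy"],g["cy"]],[0,0,1.]])
    return cv2.projectPoints(P,np.zeros(3),np.zeros(3),K,np.array([g["k1"],0,0,0.]))[0].reshape(-1,2)
def tri(o1,d1,o2,d2):
    A=np.c_[d1,-d2];t=np.linalg.lstsq(A,o2-o1,rcond=None)[0];a=o1+t[0]*d1;b=o2+t[1]*d2
    return (a+b)/2,np.linalg.norm(a-b)
E
cat > m.py <<'E'
from h import *
G={n:get_image(n) for n in("scene","top")}
for n in G: np.save(f"g_{n}.npy",G[n],allow_pickle=True)
for l in["carton","flap_left_edge","flap_right_edge","flap_left_hinge","flap_right_hinge","case","ring_box","tray","cards","pen_pot","bottle","spool_pink","spool_teal"]:
    r={}
    for n in G: r[n]=[(np.array(x["point"])*[560,420],x["score"]) for x in place_of(l,n)][:4]
    print(l,{n:[(np.round(a).tolist(),round(b,2)) for a,b in r[n]] for n in r})
    for a,_ in r["top"][:2]:
        o2,d2=ray(G["top"],a)
        for b,_ in r["scene"][:2]:
            o,d=ray(G["scene"],b);p,e=tri(o,d[0],o2,d2[0])
            if e<.015: print("   ",np.round(p,3),round(e,4))
for l in["carton","case","tray"]:
    for x in trace(l,"top")[:2]:
        m=x["region"].astype(np.uint8);print(l,x["score"],cv2.minAreaRect(cv2.findNonZero(m)),m.sum())
i=G["top"]["image"][170:300,300:470,::-1];cv2.imwrite("pics/c1.png",cv2.resize(i,None,fx=4.5,fy=4.5,interpolation=cv2.INTER_CUBIC))
E
python3 m.py
```

```text
carton {'scene': [([229.0, 260.0], 0.78)], 'top': [([346.0, 223.0], 0.96)]}
    [ 0.522 -0.238  0.007] 0.0029
flap_left_edge {'scene': [([238.0, 229.0], 0.89), ([334.0, 253.0], 0.15)], 'top': [([337.0, 218.0], 0.95)]}
    [ 0.529 -0.193  0.119] 0.0024
flap_right_edge {'scene': [([218.0, 243.0], 0.84), ([240.0, 228.0], 0.72)], 'top': [([365.0, 221.0], 0.56), ([231.0, 221.0], 0.17)]}
    [ 0.517 -0.281  0.127] 0.0011
flap_left_hinge {'scene': [([251.0, 225.0], 0.59)], 'top': [([313.0, 218.0], 0.71)]}
    [ 0.531 -0.12   0.081] 0.012
flap_right_hinge {'scene': [([204.0, 263.0], 0.78), ([167.0, 328.0], 0.41)], 'top': [([383.0, 221.0], 0.71)]}
    [ 0.519 -0.349  0.097] 0.0043
case {'scene': [([228.0, 251.0], 0.88), ([155.0, 257.0], 0.85), ([124.0, 295.0], 0.77), ([274.0, 314.0], 0.67)], 'top': [([342.0, 232.0], 0.96), ([388.0, 282.0], 0.82), ([364.0, 161.0], 0.59), ([433.0, 275.0], 0.56)]}
    [ 0.494 -0.22   0.018] 0.0074
    [ 0.313 -0.376  0.012] 0.0037
ring_box {'scene': [([256.0, 267.0], 0.41), ([333.0, 251.0], 0.34)], 'top': []}
tray {'scene': [([300.0, 195.0], 0.89), ([217.0, 244.
[... 336 characters left out ...]
tle {'scene': [([354.0, 231.0], 0.82)], 'top': [([237.0, 152.0], 0.76)]}
    [ 0.795  0.148 -0.018] 0.0102
spool_pink {'scene': [([337.0, 251.0], 0.73)], 'top': [([279.0, 155.0], 0.62)]}
spool_teal {'scene': [([166.0, 329.0], 0.7)], 'top': [([432.0, 218.0], 0.9)]}
    [ 0.534 -0.549  0.004] 0.0043
carton 0.77 ((349.0091857910156, 223.33384704589844), (69.06017303466797, 82.65032958984375), 3.1798300743103027) 4924
case 0.92 ((434.7346496582031, 277.42059326171875), (41.87866973876953, 15.201297760009766), 57.2647705078125) 595
case 0.85 ((342.5, 231.5), (39.0, 13.0), 90.0) 482
tray 0.62 ((228.5505828857422, 221.30934143066406), (58.50656509399414, 80.40213775634766), 14.858612060546875) 4140
```

View pics/c1.png

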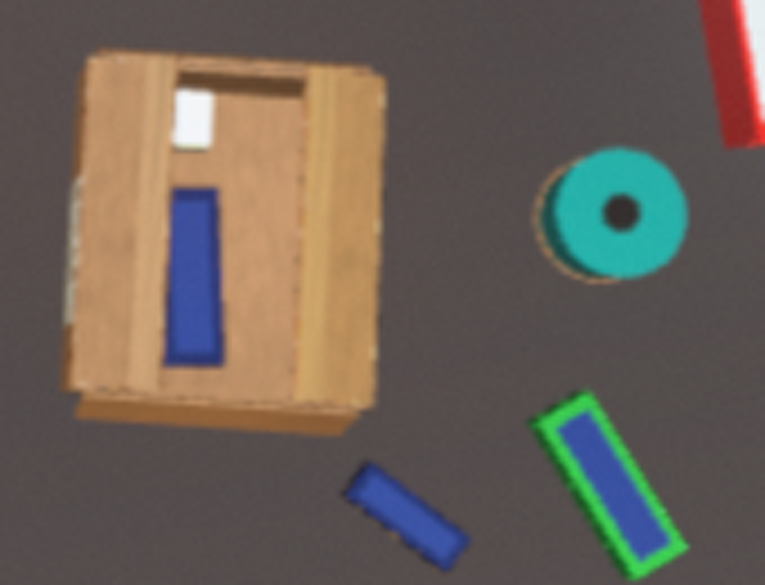

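The crop shows the carton's blue case at crop (195,275), unhidden except at its left rim. It is clearly larger than the small navy one at (408,518), so it is the right one. Next I fit the carton and tray poses and check them in an overlay.

```bash
cat > f.py <<'E'
from h import *
G={n:np.load(f"g_{n}.npy",allow_pickle=True).item() for n in("scene","top")}
g=G["top"]
hsv=cv2.cvtColor(g["image"],cv2.COLOR_RGB2HSV)
red=(((hsv[...,0]<4)|(hsv[...,0]>175))&(hsv[...,1]>180)).astype(np.uint8); red[:,400:]=0
c=max(cv2.findContours(red,0,2)[0],key=cv2.contourArea)
q=cv2.convexHull(c).reshape(-1,2)
P=atz(g,q,.04)[:,:2].astype(np.float32)
print("tray rect top",cv2.minAreaRect(P*1000))
from scipy.optimize import minimize
def box(p,L,W,z): 
    ca,sa=np.cos(p[2]),np.sin(p[2]);a=np.array([[1,1],[1,-1],[-1,-1],[-1,1]])*[L/2,W/2]
    return np.c_[a@[[ca,sa],[-sa,ca]]+p[:2],np.full(4,z)]
def mask(n,polys):
    m=np.zeros((420,560),np.uint8)
    for Q in polys: cv2.fillConvexPoly(m,cv2.convexHull(np.round(proj(G[n],Q)*16).astype(np.int32)),1,shift=4)
    return m
RM={"top":red}
hs=cv2.cvtColor(G["scene"]["image"],cv2.COLOR_RGB2HSV);rs=(((hs[...,0]<4)|(hs[...,0]>175))&(hs[...,1]>180)).astype(np.uint8);rs[350:]=0;RM["scene"]=rs
for n in RM: RM[n]=mask_ = cv2.drawContours(np.zeros((420,560),np.uint8),[cv2.convexHull(max(cv2.findContours(RM[n],0,2)[0],key=cv2.contourArea))],-1,1,-1)
def cost(p): return sum((mask(n,[np.r_[box(p,.28,.2,0),box(p,.28,.2,.04)]])!=RM[n]).sum() for n in RM)
r=minimize(cost,[.534,.167,-.24],method="Nelder-Mead",options=dict(initial_simplex=[[.534,.167,-.24],[.544,.167,-.24],[.534,.177,-.24],[.534,.167,-.2]]))
t=r.x;print("tray",t,r.fun)
# carton: walls + flaps
def cart(p):
    ca,sa=np.cos(p[2]),np.sin(p[2]);M=np.array([[ca,sa],[-sa,ca]]);o=[np.r_[box(p,.252,.224,0),box(p,.252,.224,.09)]]
    for s,a in((1,p[3]),(-1,p[4])):
        l=np.array([[x,s*(.111-d*np.cos(a)),.0925+d*np.sin(a)+e] for x in(-.123,.123) for d in(0,.07) for e in (-.0025,.0025)])
        o.append(np.c_[l[:,:2]@M+p[:2],l[:,2]])
    return o
C={}
for n in G:
    h=cv2.cvtColor(G[n]["image"],cv2.COLOR_RGB2HSV)
    m=((h[...,0]>8)&(h[...,0]<24)&(h[...,1]>75)).astype(np.uint8);x,y=(350,222) if n=="top" else (228,252)
    k=np.zeros_like(m);k[y-62:y+62,x-65:x+65]=1;m*=k
    C[n]=cv2.drawContours(np.zeros((420,560),np.uint8),[cv2.convexHull(max(cv2.findContours(m,0,2)[0],key=cv2.contourArea))],-1,1,-1)
def cc(p): 
    s=0
    for n in C:
        m=mask(n,[np.vstack(cart(p))]); s+=(m!=C[n]).sum()
    return s
x0=np.array([.523,-.237,-.04,.4,.4]);S=[x0]+[x0+d for d in np.diag([.008,.008,.04,.1,.1])]
r=minimize(cc,x0,method="Nelder-Mead",options=dict(initial_simplex=S));print("carton",r.x,r.fun)
im=[]
for n,(y,x) in dict(top=(160,180),scene=(170,150)).items():
    i=cv2.resize(G[n]["image"][y:y+150,x:x+210,::-1],None,fx=3.8,fy=3.8,interpolation=cv2.INTER_CUBIC)[:,:799].copy()
    for Q,c in((box(t,.28,.2,.04),(255,255,0)),(box(r.x,.252,.224,.09),(0,255,0)),(cart(r.x)[1][[2,6]],(255,0,255)),(cart(r.x)[2][[2,6]],(255,0,255))):
        cv2.polylines(i,[((proj(G[n],Q)-[x,y]+.5)*3.8).astype(np.int32)],True,c,1)
    im.append(i[:,:798])
v=np.vstack(im);cv2.imwrite("pics/ov.png",cv2.resize(v,None,fx=600/v.shape[0],fy=600/v.shape[0],interpolation=cv2.INTER_AREA))
E
python3 f.py
```

```text
tray rect top ((537.0116577148438, 175.71185302734375), (201.5170440673828, 278.7783508300781), 74.87513732910156)
tray [ 0.53828405  0.17694207 -0.26339517] 226.0
carton [ 0.52472772 -0.23932129 -0.09237939  0.56675676  0.47933478] 689.0
```

View pics/ov.png

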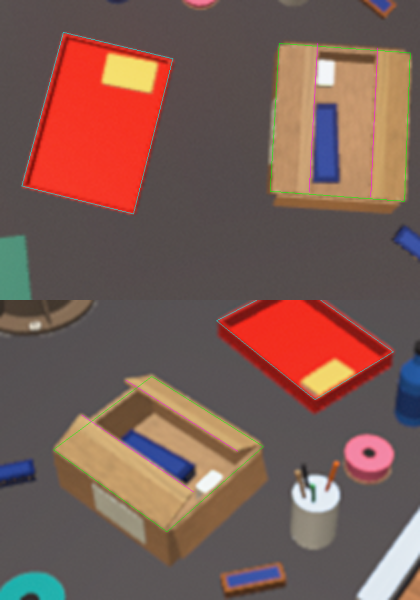

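The overlay shows both models sitting well on the tray (cyan) and on the carton rim (green), with the flap edges (magenta) close to the real ones. Now I move: turn the tool into line with the carton first.

```bash
cat > to.py <<'E'
# usage: to.py x y z [world angle of tool y, deg] -> shifts in tool axes (units of 20mm), turn (units of 4deg about tool z)
import sys;from h import *
s=observe();M=R.from_rotvec(s["ee_rot"]).as_matrix();a=[float(v) for v in sys.argv[1:]]
print("t",round(s["clock"],2),"pos",np.round(s["position"],4),"yang",round(np.degrees(np.arctan2(M[1,1],M[0,1])),1),"zax",np.round(M[:,2],3),"F",np.round(s["force"],1),"w",round(s["width"],3),"gf",round(s["gripper_force"],1),"q",np.round(s["joints"],2))
if a: print("shift rows",np.round(M.T@(np.array(a[:3])-s["position"])/.02,2),"turn z",round(-(a[3]-np.degrees(np.arctan2(M[1,1],M[0,1])))/4,2) if len(a)>3 else "")
E
python3 -m handwheel '[[0,0,-0.2,0,0,-1],[0,0,-0.2,0,0,-1],[0,0,-0.2,0,0,-1],[0,0,-0.2,0,0,-1],[0,0,-0.2,0,0,-1]]' 0 10
python3 to.py .524 -.238 .20 86
```

```text
clock: 2.07
position: [0.2536, 0.5713, 0.247]
ee_rot: [0.103, 3.14, 0.0]
force: [-0.1, 0.1, -0.6]
width: 0.691
gripper_force: 0.0
t 2.07 pos [0.2536 0.5713 0.247 ] yang 86.3 zax [ 0.  0. -1.] F [-0.1  0.1 -0.6] w 0.691 gf 0.0 q [-1.2   0.42 -0.05  1.54  0.02  1.18  0.25]
shift rows [-16.13 -39.49   2.35] turn z 0.06
```

```bash

python3 -m handwheel '[[-0.4,-1,0,0,0,0],[-0.4,-1,0,0,0,0],[-0.4,-1,0,0,0,0],[-0.4,-1,0,0,0,0],[-0.4,-1,0,0,0,0],[-0.4,-1,0,0,0,0],[-0.4,-1,0,0,0,0],[-0.4,-1,0,0,0,0]]' >/dev/null
python3 -m handwheel '[[-0.4,-1,0,0,0,0],[-0.4,-1,0,0,0,0],[-0.4,-1,0,0,0,0],[-0.4,-1,0,0,0,0],[-0.4,-1,0,0,0,0],[-0.4,-1,0,0,0,0],[-0.4,-1,0,0,0,0],[-0.4,-1,0,0,0,0]]' >/dev/null
python3 -m handwheel '[[-0.4,-1,0,0,0,0],[-0.4,-1,0,0,0,0],[-0.4,-1,0,0,0,0],[-0.4,-1,0,0,0,0],[-0.4,-1,0,0,0,0],[-0.4,-1,0,0,0,0],[-0.4,-1,0,0,0,0],[-0.4,-1,0,0,0,0]]' >/dev/null
python3 -m handwheel '[[-0.4,-1,0,0,0,0],[-0.4,-1,0,0,0,0],[-0.4,-1,0,0,0,0],[-0.4,-1,0,0,0,0],[-0.4,-1,0,0,0,0],[-0.4,-1,0,0,0,0],[-0.4,-1,0,0,0,0],[-0.4,-1,0,0,0,0]]' >/dev/null
python3 -m handwheel '[[-0.4,-1,0,0,0,0],[-0.4,-1,0,0,0,0],[-0.4,-1,0,0,0,0],[-0.4,-1,0,0,0,0],[-0.4,-1,0,0,0,0],[-0.4,-1,0,0,0,0],[-0.4,-1,0,0,0,0]]'
python3 to.py .524 -.238 .20 86
```

```text
clock: 5.32
position: [0.5115, -0.2293, 0.2468]
ee_rot: [0.108, 3.139, 0.0]
force: [-0.1, -0.1, -0.5]
width: 0.008
gripper_force: 0.0
t 5.32 pos [ 0.5115 -0.2293  0.2468] yang 86.1 zax [ 0.  0. -1.] F [-0.1 -0.1 -0.5] w 0.008 gf 0.0 q [-0.04  0.33  0.5   1.73 -0.17  1.12  2.01]
shift rows [-0.65 -0.39  2.34] turn z 0.02
```

```bash

python3 -m handwheel '[[-0.65,-0.4,0.9,0,0,0],[0,0,1,0,0,0],[0,0,1,0,0,0],[0,0,1,0,0,0],[0,0,1,0,0,0],[0,0,1,0,0,0],[0,0,1,0,0,0],[0,0,1,0,0,0]]' >/dev/null
python3 -m handwheel '[[0,0,0.8,0,0,0],[0,0,0,0,0,0]]'
python3 - <<'E'
from h import *
g=get_image("scene");cv2.imwrite("pics/s2.png",cv2.resize(g["image"][150:310,120:330,::-1],None,fx=3.7,fy=3.7,interpolation=cv2.INTER_CUBIC))
E
python3 to.py .524 -.238 .072 86
```

```text
clock: 6.15
position: [0.5219, -0.2362, 0.0699]
ee_rot: [-0.108, -3.135, -0.002]
force: [-0.6, 0.3, -0.3]
width: 0.008
gripper_force: 0.0
t 6.2 pos [ 0.5227 -0.2368  0.0715] yang 86.1 zax [-0.003  0.001 -1.   ] F [ 0.3 -0.3  0.9] w 0.01 gf 0.0 q [ 0.04  0.55  0.41  1.89 -0.31  0.77  2.12]
shift rows [-0.07 -0.06 -0.02] turn z 0.01
```

View pics/s2.png

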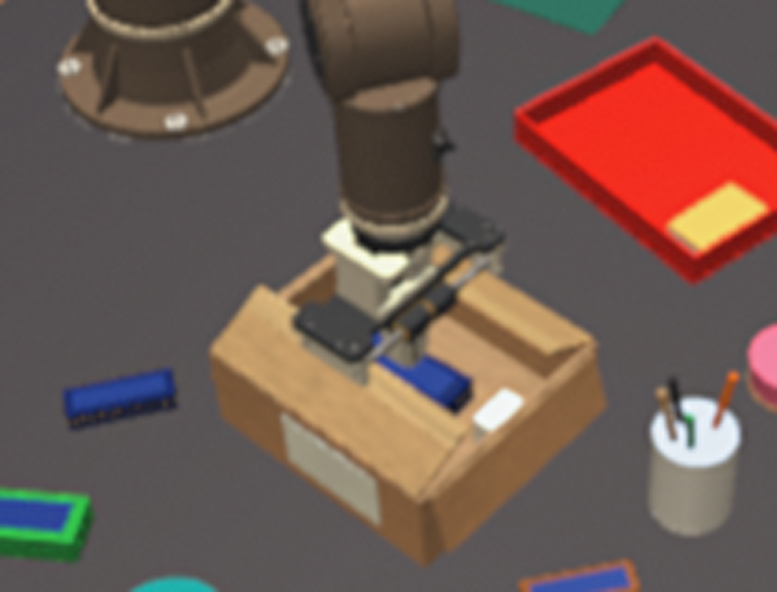

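The picture shows the closed fingers in the slot (around 400,340) above the blue case. The wide body runs along the carton's y, just above both flaps. Now I push the left flap.

```bash

python3 -m handwheel '[[0,1,0,0,0,0],[0,0.4,0,0,0,0],[0,0.3,-0.6,0,0,0],[0,0.3,-0.6,0,0,0],[0,0.4,-0.5,0,0,0],[0,0.5,-0.4,0,0,0],[0,0.8,-0.5,0,0,0],[0,0.9,-0.3,0,0,0]]'
python3 -m handwheel '[[0,0.9,0,0,0,0],[0,0.9,0,0,0,0],[0,0,0,0,0,0]]'
python3 - <<'E'
from h import *
g=get_image("scene");cv2.imwrite("pics/s3.png",cv2.resize(g["image"][150:310,120:330,::-1],None,fx=3.7,fy=3.7,interpolation=cv2.INTER_CUBIC))
E
python3 to.py
```

```text
clock: 6.87
position: [0.5305, -0.1447, 0.1324]
ee_rot: [0.109, 3.138, 0.0]
force: [0.1, 0.2, -1.5]
width: 0.003
gripper_force: 0.4
clock: 7.12
position: [0.5332, -0.1041, 0.1313]
ee_rot: [0.099, 3.14, 0.004]
force: [0.5, 1.4, 0.2]
width: 0.009
gripper_force: 0.0
t 7.17 pos [ 0.5329 -0.1064  0.1313] yang 86.3 zax [ 0.001  0.002 -1.   ] F [ 0.7 -0.4  0.1] w 0.003 gf 0.0 q [-0.23  0.43  0.45  1.92 -0.24  0.85  1.85]
```

View pics/s3.png

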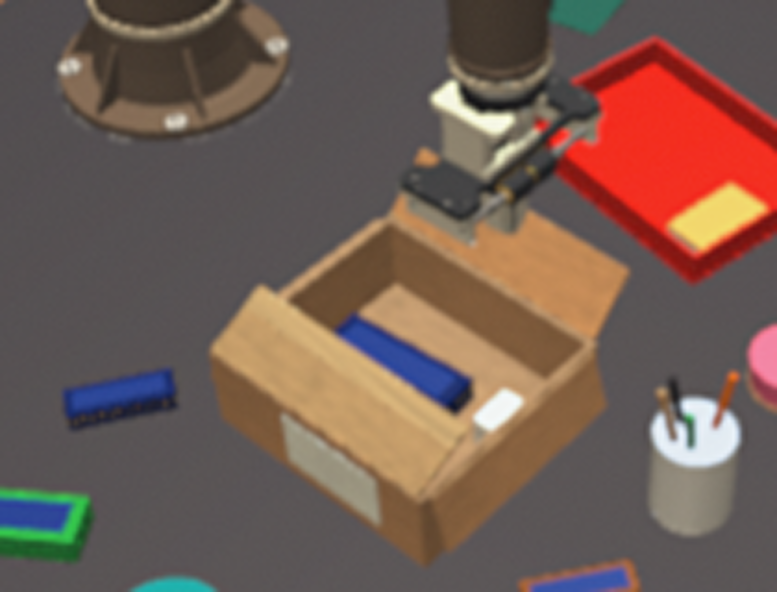

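The left flap now leans well outwards (edge from 420,150 to 630,270). I go back to the slot and do the mirror move for the right flap.

```bash

python3 -m handwheel '[[0,-0.8,-0.5,0,0,0],[0,-1,-0.3,0,0,0],[0,-1,0,0,0,0],[0,-1,0,0,0,0],[0,-1,0.5,0,0,0],[0,-1,1,0,0,0],[0,-0.6,1,0,0,0],[0,0,1,0,0,0]]' >/dev/null
python3 -m handwheel '[[0,0,0.25,0,0,0],[0,0,0,0,0,0]]'
python3 to.py .5227 -.2368 .072 86
```

```text
clock: 8.0
position: [0.5223, -0.2384, 0.071]
ee_rot: [-0.111, -3.137, -0.001]
force: [0.2, -0.2, 0.5]
width: 0.004
gripper_force: 0.0
t 8.0 pos [ 0.5223 -0.2384  0.071 ] yang 86.0 zax [-0.003  0.    -1.   ] F [ 0.2 -0.2  0.5] w 0.004 gf 0.0 q [ 0.04  0.55  0.42  1.89 -0.31  0.77  2.13]
shift rows [-0.02  0.08 -0.05] turn z -0.01
```

```bash

python3 -m handwheel '[[0,-1,0,0,0,0],[0,-0.4,0,0,0,0],[0,-0.3,-0.6,0,0,0],[0,-0.3,-0.6,0,0,0],[0,-0.4,-0.5,0,0,0],[0,-0.5,-0.4,0,0,0],[0,-0.8,-0.5,0,0,0],[0,-0.9,-0.3,0,0,0]]'
python3 -m handwheel '[[0,-0.9,0,0,0,0],[0,-0.9,0,0,0,0],[0,-0.1,0,0,0,0],[0,0.8,-0.5,0,0,0],[0,1,-0.8,0,0,0],[0,1,-1,0,0,0],[0,1,-1,0,0,0],[0,1,-1,0,0,0]]' 1
python3 -m handwheel '[[0,1,-1,0,0,0],[0,1,0,0,0,0],[0,1,0,0,0,0],[0,1,0,0,0,0],[0,1,0,0,0,0],[0,1,0,0,0,0],[0,1,0,0,0,0],[0,0,0,0,0,0]]' >/dev/null
sed -i 's#^hsv=#hsv=#' f.py
python3 - <<'E'
from h import *
G={n:get_image(n) for n in("scene","top")}
for n in G: np.save(f"h_{n}.npy",G[n],allow_pickle=True)
for l in["flap_left_edge","flap_right_edge","case"]:
    r={n:[np.array(x["point"])*[560,420] for x in place_of(l,n)][:2] for n in G}
    for a in r["top"]:
        o2,d2=ray(G["top"],a)
        for b in r["scene"]:
            o,d=ray(G["scene"],b);p,e=tri(o,d[0],o2,d2[0])
            if e<.02: print(l,np.round(p,3),round(e,4))
g=G["top"];i=g["image"].astype(int);m=((i[...,2]>i[...,0]+40)&(i[...,2]>i[...,1]+30)).astype(np.uint8);m[:,:315]=0;m[:,385:]=0;m[:195]=0;m[270:]=0
c=max(cv2.findContours(m,0,2)[0],key=cv2.contourArea).reshape(-1,2)
print("case rect @z.036",cv2.minAreaRect((atz(g,c,.036)[:,:2]*1000).astype(np.float32)))
v=np.hstack([cv2.resize(G[n]["image"][y:y+140,x:x+140,::-1],(400,400),interpolation=cv2.INTER_CUBIC) for n,(y,x) in dict(top=(160,280),scene=(170,150)).items()])
cv2.imwrite("pics/s4.png",v)
E
python3 to.py
```

```text
clock: 8.67
position: [0.5179, -0.3296, 0.1316]
ee_rot: [0.106, 3.138, -0.0]
force: [0.7, 0.9, -0.7]
width: 0.006
gripper_force: 0.3
clock: 9.33
position: [0.5212, -0.2699, 0.2169]
ee_rot: [-0.108, -3.14, -0.0]
force: [0.1, 0.8, 0.4]
width: 0.537
gripper_force: 0.0
flap_left_edge [ 0.535 -0.09   0.137] 0.0027
flap_right_edge [ 0.512 -0.393  0.138] 0.0052
t 10.4 pos [ 0.5308 -0.1324  0.2358] yang 86.0 zax [ 0. -0. -1.] F [-0.2 -0.6 -0.3] w 0.999 gf 0.0 q [-0.21  0.31  0.46  1.78 -0.15  1.09  1.81]Traceback (most recent call last):
  File "<stdin>", line 12, in <module>
ValueError: max() iterable argument is empty
```

Both flaps are at about 2.3 rad, but the hand hides the case from above. I move it aside and look again.

```bash

python3 -m handwheel '[[0,1,0,0,0,0],[0,1,0,0,0,0],[0,1,0,0,0,0],[0,1,0,0,0,0],[0,1,0,0,0,0],[0,1,0,0,0,0],[0,1,0,0,0,0],[0,0.5,0,0,0,0]]' >/dev/null
cat > look.py <<'E'
from h import *
G={n:get_image(n) for n in("scene","top")}
for n in G:
    i=G[n]["image"].astype(int);m=((i[...,2]>i[...,0]+35)&(i[...,2]>i[...,1]+25)).astype(np.uint8)
    k=np.zeros_like(m);x0,x1,y0,y1=(315,385,195,270) if n=="top" else (190,270,225,290);k[y0:y1,x0:x1]=1;m*=k
    c=cv2.findContours(m,0,2)[0]
    if c:
        c=max(c,key=cv2.contourArea).reshape(-1,2);print(n,len(c),"case rect @z.036",np.round(np.hstack([np.ravel(v) for v in cv2.minAreaRect((atz(G[n],c,.036)[:,:2]*1000).astype(np.float32))]),1))
v=np.hstack([cv2.resize(G[n]["image"][y:y+140,x:x+140,::-1],(400,400),interpolation=cv2.INTER_CUBIC) for n,(y,x) in dict(top=(160,280),scene=(170,150)).items()])
cv2.imwrite("pics/s4.png",v)
E
python3 look.py; python3 to.py
```

```text
scene 57 case rect @z.036 [ 497.1 -221.5   46.   139.1   89.8]
top 16 case rect @z.036 [ 493.3 -218.   134.    44.4    0. ]
t 11.17 pos [0.5414 0.0197 0.2355] yang 86.2 zax [-0.  0. -1.] F [ 0.4 -0.2  0.3] w 0.999 gf 0.0 q [-0.45  0.3   0.4   1.79 -0.13  1.08  1.51]
```

View pics/s4.png

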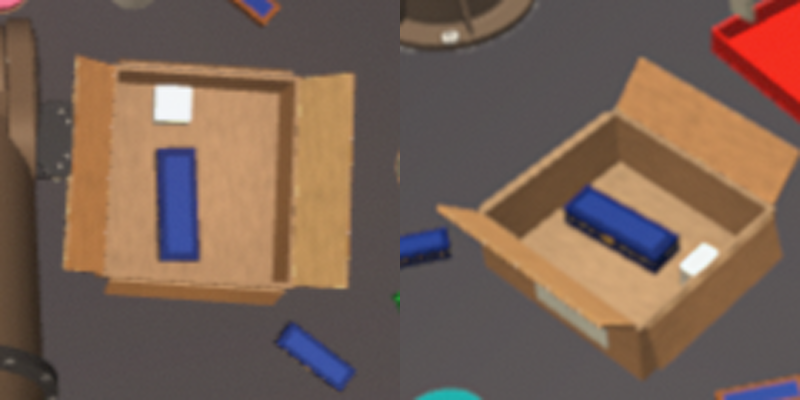

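The picture shows the carton open with both flaps folded back. The case lies at crop left (177,205), unhidden, at about (0.496,-0.220) with yaw near 0. The body is 190 mm wide and the inside 212 mm, so I centre the hand nearer the carton's middle and let the closing fingers bring the case across.

```bash

python3 -m handwheel '[[0,-1,0,0,0,0],[0.2,-1,0,0,0,0],[0.2,-1,0,0,0,0],[0.2,-1,0,0,0,0],[0.2,-1,0,0,0,0],[0.2,-1,0,0,0,0],[0.2,-1,0,0,0,0],[0.2,-1,0,0,0,0]]' >/dev/null
python3 -m handwheel '[[0,-1,0,0,0,0],[0,-1,0,0,0,0],[0,-1,0,0,0,0],[0,-1,0,0,0,0],[0,-0.8,0,0,0,0],[0,0,0,0,0,0],[0,0,0,0,0,0]]' >/dev/null
python3 to.py .4944 -.234 .013 86
```

```text
t 12.42 pos [ 0.4946 -0.2377  0.2358] yang 85.8 zax [-0.    -0.001 -1.   ] F [2.2 0.3 0.7] w 0.995 gf 0.0 q [-0.04  0.32  0.51  1.78 -0.17  1.09  2.03]
shift rows [ 0.02  0.19 11.14] turn z -0.04
```

```bash

python3 -m handwheel '[[0,0.2,1,0,0,0],[0,0,1,0,0,0],[0,0,1,0,0,0],[0,0,1,0,0,0],[0,0,1,0,0,0],[0,0,1,0,0,0],[0,0,0.8,0,0,0],[0,0,0,0,0,0]]' >/dev/null
python3 to.py .4944 -.234 .013 86
python3 -m handwheel '[[0,0,0.6,0,0,0],[0,0,0.6,0,0,0],[0,0,0.5,0,0,0],[0,0,0.5,0,0,0],[0,0,0.5,0,0,0],[0,0,0.4,0,0,0],[0,0,0.4,0,0,0],[0,0,0.3,0,0,0]]'
python3 to.py .4944 -.234 .013 86
```

```text
t 13.08 pos [ 0.4941 -0.2299  0.0969] yang 86.1 zax [-0.005  0.002 -1.   ] F [-0.7  0.5  0.4] w 0.996 gf 0.0 q [ 0.02  0.48  0.44  1.94 -0.28  0.79  2.12]
shift rows [-0.05 -0.21  4.2 ] turn z 0.03
clock: 13.75
position: [0.4959, -0.2312, 0.0229]
ee_rot: [-0.108, -3.139, -0.0]
force: [-0.3, -0.2, -1.1]
width: 1.002
gripper_force: 0.0
t 13.75 pos [ 0.4959 -0.2312  0.0229] yang 86.1 zax [-0.  0. -1.] F [-0.3 -0.2 -1.1] w 1.002 gf 0.0 q [ 0.07  0.59  0.37  1.99 -0.35  0.63  2.18]
shift rows [ 0.07 -0.14  0.5 ] turn z 0.01
```

No contact so far. I go down the last 9 mm, close with moderate force and lift a little.

```bash

python3 -m handwheel '[[0,-0.15,0.25,0,0,0],[0,0,0.2,0,0,0],[0,0,0,0,0,0]]'
python3 -m handwheel '[[0,0,0,0,0,0],[0,0,0,0,0,0],[0,0,0,0,0,0],[0,0,0,0,0,0],[0,0,0,0,0,0],[0,0,0,0,0,0],[0,0,0,0,0,0],[0,0,0,0,0,0]]' 0.3 25
python3 -m handwheel '[[0,0,0,0,0,0],[0,0,0,0,0,0],[0,0,0,0,0,0]]'
python3 to.py
```

```text
clock: 14.0
position: [0.4955, -0.2346, 0.0141]
ee_rot: [-0.109, -3.139, -0.0]
force: [0.7, -0.0, -0.1]
width: 0.998
gripper_force: 0.0
clock: 14.67
position: [0.496, -0.2341, 0.0149]
ee_rot: [0.108, 3.139, 0.0]
force: [0.2, 2.2, 3.6]
width: 0.521
gripper_force: 25.0
clock: 14.92
position: [0.496, -0.2341, 0.0148]
ee_rot: [0.108, 3.14, 0.0]
force: [-0.6, 2.6, 3.8]
width: 0.518
gripper_force: 25.0
t 14.92 pos [ 0.496  -0.2341  0.0148] yang 86.1 zax [ 0.  0. -1.] F [-0.6  2.6  3.8] w 0.518 gf 25.0 q [ 0.08  0.6   0.37  1.99 -0.36  0.61  2.19]
```

The width is 48 mm, so the case is gripped. I lift, then compute the way to the tray. The case goes down at tray-local (-40,0) mm, lengthwise along the tray.

```bash

python3 -m handwheel '[[0,0,-0.3,0,0,0],[0,0,-0.5,0,0,0],[0,0,-0.7,0,0,0],[0,0,-0.8,0,0,0],[0,0,-0.9,0,0,0],[0,0,-0.9,0,0,0],[0,0,-0.9,0,0,0],[0,0,-0.9,0,0,0]]' - 30
python3 -m handwheel '[[0,0,-0.9,0,0,0],[0,0,-0.9,0,0,0],[0,0,-0.9,0,0,0],[0,0,-0.9,0,0,0],[0,0,-0.8,0,0,0],[0,0,-0.5,0,0,0],[0,0,-0.2,0,0,0]]'
python3 - <<'E'
import math
a=-.263;x,y=-.040,0
print(.538+x*math.cos(a),.1765+x*math.sin(a), 90+math.degrees(a))
E
python3 to.py .4994 .187 .23 74.9
```

```text
clock: 15.58
position: [0.4954, -0.2348, 0.1343]
ee_rot: [0.109, 3.14, -0.001]
force: [0.4, -0.7, -2.0]
width: 0.52
gripper_force: 30.0
clock: 16.17
position: [0.4961, -0.235, 0.2367]
ee_rot: [0.109, 3.137, -0.001]
force: [-0.0, 0.1, -1.4]
width: 0.519
gripper_force: 30.0
0.49937542444463767 0.18689914242464759 74.93120998805935
t 16.17 pos [ 0.4961 -0.235   0.2367] yang 86.0 zax [ 0.002 -0.001 -1.   ] F [-0.   0.1 -1.4] w 0.519 gf 30.0 q [-0.05  0.32  0.51  1.78 -0.17  1.09  2.03]
shift rows [ 1.3  21.06  0.32] turn z 2.78
```

```bash

python3 -m handwheel '[[0,0.4,0,0,0,0],[0,0.7,0,0,0,0],[0,0.9,0,0,0,0],[0,0.9,0,0,0,0],[0,0.9,0,0,0,0],[0,0.9,0,0,0,0],[0,0.9,0,0,0,0],[0,0.9,0,0,0,0]]' >/dev/null
python3 -m handwheel '[[0,0.9,0,0,0,0.2],[0,0.9,0,0,0,0.4],[0,0.9,0,0,0,0.4],[0,0.9,0,0,0,0.4],[0,0.9,0,0,0,0.4],[0,0.9,0,0,0,0.4],[0,0.9,0,0,0,0.4],[0,0.9,0,0,0,0.2]]' >/dev/null
python3 -m handwheel '[[0,0.9,0,0,0,0],[0,0.9,0,0,0,0],[0,0.9,0,0,0,0],[0,0.9,0,0,0,0],[0,0.9,0,0,0,0],[0,0.9,0,0,0,0],[0,0.6,0,0,0,0],[0,0.3,0,0,0,0]]' >/dev/null
python3 -m handwheel '[[0,0,0,0,0,0],[0,0,0,0,0,0]]'
python3 to.py .4994 .187 .013 74.9
```

```text
clock: 18.33
position: [0.5596, 0.1584, 0.2344]
ee_rot: [-0.414, -3.114, 0.001]
force: [-1.2, 0.1, -1.3]
width: 0.525
gripper_force: 30.0
t 18.33 pos [0.5596 0.1584 0.2344] yang 74.8 zax [-0.    -0.001 -1.   ] F [-1.2  0.1 -1.3] w 0.525 gf 30.0 q [-0.65  0.37  0.39  1.69 -0.15  1.11  1.09]
shift rows [ 3.28  0.6  11.07] turn z -0.02
```

```bash

python3 -m handwheel '[[0.5,0.1,0,0,0,0],[0.8,0.2,0.5,0,0,0],[0.8,0.2,0.8,0,0,0],[0.8,0.1,0.8,0,0,0],[0.4,0,0.9,0,0,0],[0,0,0.9,0,0,0],[0,0,0.9,0,0,0],[0,0,0.9,0,0,0]]' >/dev/null
python3 -m handwheel '[[0,0,0.9,0,0,0],[0,0,0.8,0,0,0],[0,0,0.6,0,0,0],[0,0,0.4,0,0,0],[0,0,0.3,0,0,0],[0,0,0,0,0,0]]'
python3 - <<'E'
from h import *
g=get_image("scene");cv2.imwrite("pics/s5.png",cv2.resize(g["image"][110:250,200:390,::-1],None,fx=4,fy=4,interpolation=cv2.INTER_CUBIC))
E
python3 to.py .4994 .187 .0145 74.9
```

```text
clock: 19.5
position: [0.4985, 0.1873, 0.0602]
ee_rot: [-0.415, -3.113, 0.001]
force: [0.6, 0.1, -0.5]
width: 0.521
gripper_force: 30.0
t 19.55 pos [0.499  0.1875 0.0608] yang 74.8 zax [-0. -0. -1.] F [ 0.6  0.1 -1.2] w 0.52 gf 30.0 q [-0.68  0.5   0.3   1.99 -0.23  0.68  1.07]
shift rows [-0.03 -0.02  2.32] turn z -0.02
```

View pics/s5.png

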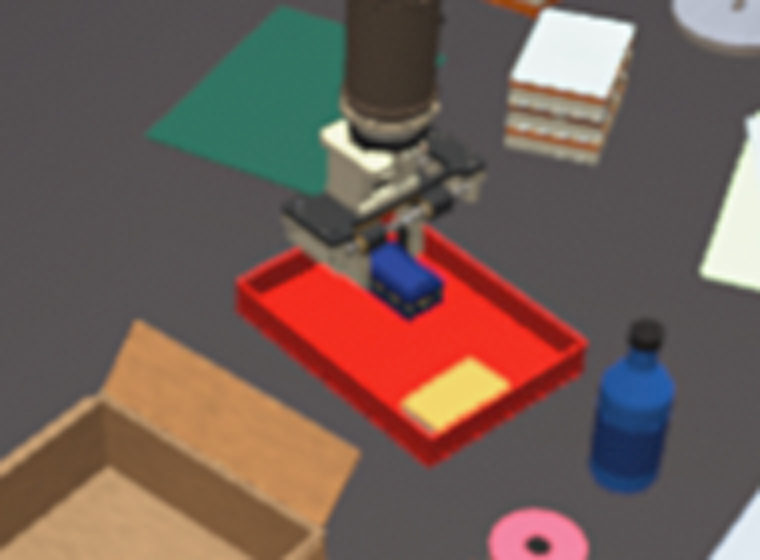

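The case hangs level over the tray (405,275), lined up with it and clear of the cards (455,400). I lower it slowly.

```bash

python3 -m handwheel '[[0,0,0.5,0,0,0],[0,0,0.5,0,0,0],[0,0,0.4,0,0,0],[0,0,0.3,0,0,0],[0,0,0.2,0,0,0],[0,0,0.15,0,0,0],[0,0,0,0,0,0],[0,0,0,0,0,0]]'
python3 -m handwheel '[[0,0,0.1,0,0,0],[0,0,0.1,0,0,0],[0,0,0,0,0,0]]'
python3 to.py .4994 .187 .0138 74.9
```

```text
clock: 20.22
position: [0.4992, 0.1878, 0.0197]
ee_rot: [-0.414, -3.114, 0.0]
force: [0.3, 0.5, -0.9]
width: 0.519
gripper_force: 30.0
clock: 20.47
position: [0.4991, 0.1879, 0.0156]
ee_rot: [-0.414, -3.114, -0.0]
force: [0.0, -1.4, -0.9]
width: 0.523
gripper_force: 30.0
t 20.47 pos [0.4991 0.1879 0.0156] yang 74.9 zax [-0.  0. -1.] F [ 0.  -1.4 -0.9] w 0.523 gf 30.0 q [-0.66  0.57  0.27  2.02 -0.27  0.58  1.1 ]
shift rows [-0.03 -0.04  0.09] turn z -0.01
```

```bash

python3 -m handwheel '[[0,0,0.05,0,0,0],[0,0,0.05,0,0,0],[0,0,0,0,0,0]]'
python3 -m handwheel '[[0,0,0.05,0,0,0],[0,0,0,0,0,0]]'
```

```text
clock: 20.72
position: [0.4993, 0.1879, 0.0138]
ee_rot: [0.414, 3.114, 0.0]
force: [-0.6, -1.2, 0.7]
width: 0.522
gripper_force: 30.0
clock: 20.88
position: [0.4993, 0.1879, 0.0138]
ee_rot: [0.414, 3.114, 0.001]
force: [-4.6, -2.1, 15.1]
width: 0.517
gripper_force: 30.0
```

The case is on the tray floor (15 N upward). I release and go straight up.

```bash

python3 -m handwheel '[[0,0,-0.03,0,0,0],[0,0,0,0,0,0],[0,0,0,0,0,0],[0,0,0,0,0,0],[0,0,0,0,0,0],[0,0,0,0,0,0]]' 0.8
python3 -m handwheel '[[0,0,-0.2,0,0,0],[0,0,-0.3,0,0,0],[0,0,-0.6,0,0,0],[0,0,-1,0,0,0],[0,0,-1,0,0,0],[0,0,-1,0,0,0],[0,0,-1,0,0,0],[0,0,-1,0,0,0]]'
python3 -m handwheel '[[0,0,-1,0,0,0],[0,0,-1,0,0,0],[0,0,-1,0,0,0],[0,0.5,0,0,0,0],[0,1,0,0,0,0],[0,1,0,0,0,0],[0,1,0,0,0,0],[0,1,0,0,0,0]]' >/dev/null
python3 -m handwheel '[[0,1,0,0,0,0],[0,1,0,0,0,0],[0,1,0,0,0,0],[0,1,0,0,0,0],[0,1,0,0,0,0],[0,0,0,0,0,0],[0,0,0,0,0,0],[0,0,0,0,0,0]]' 
python3 - <<'E'
from h import *
G={n:get_image(n) for n in("scene","top")}
v=np.hstack([cv2.resize(G[n]["image"][y:y+170,x:x+225,::-1],(400,302),interpolation=cv2.INTER_CUBIC) for n,(y,x) in dict(top=(130,180),scene=(140,150)).items()])
cv2.imwrite("pics/s6.png",v)
for l in["flap_left_edge","flap_right_edge"]:
    r={n:[np.array(x["point"])*[560,420] for x in place_of(l,n)][:1] for n in G}
    if r["top"] and r["scene"]:
        o2,d2=ray(G["top"],r["top"][0]);o,d=ray(G["scene"],r["scene"][0]);print(l,tri(o,d[0],o2,d2[0]))
E
```

```text
clock: 21.38
position: [0.4991, 0.1878, 0.0132]
ee_rot: [-0.414, -3.114, 0.0]
force: [-0.4, -0.3, 1.1]
width: 0.792
gripper_force: 0.0
clock: 22.05
position: [0.4991, 0.1877, 0.1369]
ee_rot: [0.414, 3.114, 0.0]
force: [1.1, -0.2, -0.0]
width: 0.798
gripper_force: 0.0
clock: 23.38
position: [0.5487, 0.3704, 0.195]
ee_rot: [-0.415, -3.114, 0.002]
force: [0.0, -1.3, -0.1]
width: 0.801
gripper_force: 0.0
flap_left_edge (array([ 0.54018729, -0.07735795,  0.14026984]), np.float64(0.004671492826502959))
```

View pics/s6.png

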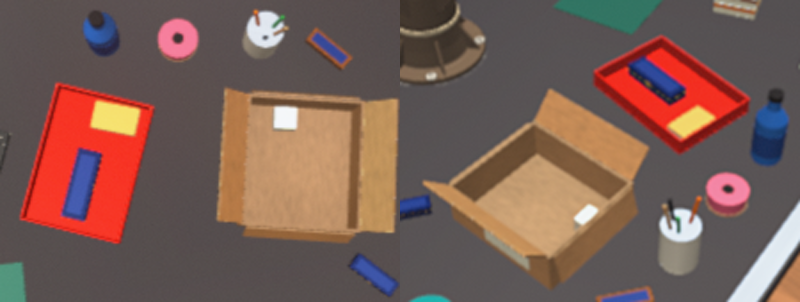

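The final view shows the case flat in the tray (82,185) and clear of the cards (115,118). The ring box is still in the carton (285,117), both flaps are folded back, and nothing else has moved. I hand it in.

```bash
python3 -c "
from cell import *
print(sign_off())"
```

```text
the job is handed in; nothing more can be done
None
```

The job is handed in: both carton flaps are folded back to about 2.3 rad, and the navy case lies flat, lid up, on the red tray's floor. The ring box, cards and everything else in view are where they were, and it took about 23 s of the 64 s allowed.

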